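# Hang the tool rack frame on both locking hooks

### The arm

A 6-joint arm with a two-finger parallel gripper is mounted at the origin on the work surface. World frame = base frame: x ahead of the robot, y to its left, z up, the work surface at z = 0. Lengths are in m, angles in rad, forces in N, time in s.
With the tool pointing down it reaches from about 0.3 to 0.875 m from the base axis. Payload 6.4 kg.
Tool frame: the origin (TCP) lies on the centre line of the jaws, within the pads' length; the fingertips stand ahead of it and the grasp point (between the pads) lies 6 mm ahead of it (r.tips_ahead is the z of the fingertips in the tool frame, in m); z points along the fingers, y is the line along which they close (so a half turn about z gives the same grasp; the last joint's range is limited). The gripper opens to 88 mm and grips with 3 to 60 N. Pads are 18 mm wide; open, the fingers measure 123 mm over their backs; the gripper's body (75 mm by 187 mm) begins 45 mm behind the grasp point.
Start: joints at [-1.521, 0.181, 1.607, -0, 1.354, -0.206], TCP at [0.146, -0.556, 0.264] pointing down, gripper open.
Joint ranges: [-2.99, 2.99], [-0.89, 2.07], [0.3, 2.58], [-1.14, 4.28], [0, 2.63], [-3.12, 3.12]. Speed limits (rad/s): [2.57, 2.57, 3.01, 3.14, 3.14, 3.14].

### API

Orientations are given as a unit quaternion [x, y, z, w].
In Python, from cell import r gives the robot as it stands.
- The arm moves only by the tool play_rows, never from a script. Its argument "moves" is a list of rows, each a list of 3 entries, a list of its own where there are three numbers: the shift along the tool's x, y, z in mm, then the turn, a rotation vector about the tool's x, y, z in rad, then the opening, from 0 (shut) to 1 (fully open). A call has 1 to 20 rows; each row is the pose to reach, as a shift and turn from the pose commanded when the call began, along the tool's axes at that moment; what a row does not reach only later rows make up. A row lasts 1/8 s, in which the tool goes at most 62.5 mm and 10.7 degrees, less where a joint would pass 70% of its speed; a pose out of reach is approached as far as the arm can. A call with a gripper value outside its range is refused whole. The fingers move at their own pace and stop on an object; "force" is the grip in N (left out, the last holds). Time passes only in rows, so rows that repeat a pose let the fingers close. It gives the time, the measured TCP pose, the force, the opening and the grip force at its end, in the units of the state.
- r.get_state(): the state, without advancing time (a new reading comes with each control period).
- r.read_camera(name): name is "scene" or "top" or "wrist"; returns a dict with "image" (420x560x3 uint8, red, green, blue), "range_z" (420x560 float32, m along the optical axis (not along the pixel's ray), 0 where there is no reading), "K" (3x3 intrinsics, pixels), "rvec" (rotation vector, rad) and "tvec" (3), from world to camera coordinates, as OpenCV has them; the wrist camera has in their place "tool_from_camera" (4x4, takes a point from camera to tool coordinates, whose origin is the TCP and whose axes are the flange's). Camera axes: x right, y down, z forward; pixel columns grow to the right and rows downward; lengths in m; the calibration is good to about 2 mm. A picture is of the moment at which its call begins: read the wrist's pose just before it.
- r.sign_off(): hands the job in; it is judged then, once.
The state is a dict: "time_s": time; "joint_positions": joint angles; "dq": joint speeds; "tau": joint torques, N m; "tool_pos": TCP position; "ee_rot": TCP orientation; "wrist_force": force on the tool from outside, world axes, zero at the start; "torque": the same for the moment, N m; "grip_width": opening from 0.0 (shut) to 1.0 (fully open); "gripper_force": force on a finger pad.
Only numpy, scipy, OpenCV 4.12 (cv2) and the standard library are available. Lean on these libraries where they do the work, as an engineer would, in place of code of your own. Each camera call takes 0.05 s, during which the arm holds its last target. There are 200 camera calls.

### The job

Pick up the tool rack frame by its blue grip tab and hang it on the stand, centred, with its top bar in both hooks, and press it gently down, without forcing it, until the orange locking seats in both hooks are fully home at their stops. The two hooks are not set to the same height, so feel and check that both sides are home before you let go of the frame; leave the parts bin, pliers and screwdriver where they are.

Things in the scene. Friction and masses are not known exactly. Their poses are not given: they have to be found in the camera images.
- stand: Fixed bench stand; place and heading vary. Origin: centre of the underside of its grey base plate (120 x 280 x 12 mm); z up, y along the line of its two hooks, x from the hooks to two beige posts (20 x 24 mm, 188 mm high) centred 45 mm behind the hook line at y = +115 and -115 mm. On them a crosshead bar, top 96 to 126 mm high, carries a steel hook at each end; else the space between the posts is free above 40 mm.
- stand_mid (a point): Point on the stand midway between the hooks, 117 mm above the bench: where the centre of the frame's top bar lies with both seats home and both hooks at their lowest setting. Axes as the stand's. The crosshead is set 0 to 30 mm higher and each hook on it 0 to 8 mm more, by hand, not measured: at either end the bar's home is 0 to 38 mm above this.
- hook_place_left (a point): Point fixed to the stand at the +y hook: centre of the bar's home place at the lowest setting (117 mm high, does not move with the setting). The hook is an upward-open channel along y, 22 mm long, 18 mm wide; its upper 15 mm flare out to 39 mm at the rim, which lies 36 to 74 mm above this point as it is set.
- hook_place_right (a point): The same for the hook at the stand's -y end.
- seat_left (a joint): Travel (m) of the orange seat block in the bottom of the +y hook, on which the bar lies: 0 = up, 0.012 = home at its rigid stop. It stays where it is left; sliding it down takes about 8 N, more than the frame's weight gives. Its top when up is 12 mm above its home height; home is 110 to 148 mm above the bench, as that hook is set.
- seat_right (a joint): The same for the hook at the stand's -y end. Pressing on the two hooks with more than about 30 N in all would be forcing them.
- frame_grip (a point): Centre of the frame's blue grip tab (12 mm thick along the frame's x, 60 mm wide along y, 50 mm high, standing on the top bar): 124 mm above the feet, 32 mm above the centre of the top bar, 25 mm above the bar's top. Axes as the frame's.
- frame: Loose tool rack frame, about 0.45 kg, upright on two feet; origin between the feet at bench height, z up, y along the aluminium top bar (280 mm long, 12 mm thick, 14 mm high, centre 92 mm above the feet). A thin white grid hangs below it from y = -90 to +90 mm; feet 50 mm long (x) at y = +85 and -85 mm. May be hung either way round.
- parts_bin: Bystander: open blue bin of fittings, 100 x 130 x 60 mm, origin at the centre of its underside.
- pliers: Bystander: pliers with yellow handles, about 145 mm long, 14 mm high, lying flat along their own x, origin near the pivot, at bench height.
- screwdriver: Bystander: screwdriver lying on the bench, about 200 mm long along its own x.

How it is judged:
On the way, in this order (a step that is already met when the one before it is completed fails the run):
1. the frame is lifted clear of the bench (height (world z) of frame_grip above 0.16 m), for 0.1 s.
2. the bar lies in both hooks and both seats are home while the gripper still touches the frame (value of joint each of seat_left, seat_right above 0.01 m and x of frame_grip in the frame of stand_mid between -0.008 and 0.008 m and y of frame_grip in the frame of stand_mid between -0.013 and 0.013 m and z of frame_grip in the frame of stand_mid between 0.026 and 0.076 m and angle between frame's own y axis and vertical between 1.51 and 1.632 rad and angle between frame's own z axis and vertical below 0.12 rad and angle between the y axis of frame and the y axis of stand, either way round below 0.09 rad and contact force between the fingers and frame above 0.3 N), for 0.2 s.
At the end, for the whole second after the job is handed in: Frame hangs released and at rest: both seats pressed at least 10 of 12 mm; grip tab within 8 mm (stand x) and 13 mm (y) of the middle of the hook line, 26 to 76 mm above stand_mid; bar within 0.06 rad of level and 0.09 rad of the hook line, frame within 0.12 rad of upright (value of joint each of seat_left, seat_right above 0.01 m and x of frame_grip in the frame of stand_mid between -0.008 and 0.008 m and y of frame_grip in the frame of stand_mid between -0.013 and 0.013 m and z of frame_grip in the frame of stand_mid between 0.026 and 0.076 m and angle between frame's own y axis and vertical between 1.51 and 1.632 rad and angle between frame's own z axis and vertical below 0.12 rad and angle between the y axis of frame and the y axis of stand, either way round below 0.09 rad and contact force between frame and stand above 1 N and linear speed of frame below 0.01 m/s and angular speed of frame below 0.1 rad/s); the robot touches nothing.
It fails at once if the frame or stand is forced: more than 36 N between them (contact force between frame and stand above 36 N).
It fails at once if the lifted frame is let go before both seats are home (height (world z) of frame_grip above 0.145 m and contact force between the fingers and frame below 0.02 N and not (value of joint each of seat_left, seat_right above 0.01 m)).
It fails at once if the parts bin is moved by more than 25 mm (distance of parts_bin from where it was at the start of the episode above 0.025 m).
It fails at once if the pliers are moved by more than 25 mm (distance of pliers from where it was at the start of the episode above 0.025 m).
It fails at once if the screwdriver is moved by more than 25 mm (distance of screwdriver from where it was at the start of the episode above 0.025 m).
It also fails if it takes over 54 s, if anything falls off the work surface, if the arm or the gripper's body presses on something with over 40 N, if the wrist force passes 120 N, or if a joint passes its speed limit or range.

## Working session

There is one attempt and no reset: what is moved stays moved. The work goes in short steps, Python scripts to look and compute and a tool call to move; the robot and the scene stay as the last step left them, time stands still between calls to the robot, and variables do not carry over. Pictures are saved under pics/ and viewed, at most 10 in all, crops included, and the job is handed in when it is done.

Besides the shell and the picture viewer there is one more tool, called after "Request:" as name(argument=value, ...) on one line, values as JSON. play_rows: Moves the arm, as the interface text tells. Its arguments: {"type":"object","properties":{"moves":{"type":"array"},"force":{"type":"number"}},"required":["moves"]}

```bash
mkdir -p pics; ls
cat > h.py <<'E'
import numpy as np, cv2
from scipy.spatial.transform import Rotation as R
from cell import r
def cloud(c,pose=None):
    K=c["K"];z=c["range_z"];v,u=np.indices(z.shape)
    P=np.stack([(u-K[0,2])/K[0,0]*z,(v-K[1,2])/K[1,1]*z,z],-1)
    if "rvec" in c:
        M=cv2.Rodrigues(np.array(c["rvec"],float))[0]
        W=(P-np.array(c["tvec"]).reshape(3))@M
    else:
        T=np.array(c["tool_from_camera"]);W=P@T[:3,:3].T+T[:3,3]
        W=R.from_quat(pose["ee_rot"]).apply(W.reshape(-1,3)).reshape(W.shape)+np.array(pose["tool_pos"])
    W[z<=0]=np.nan
    return W
def save(n,im): cv2.imwrite("pics/"+n+".png",cv2.cvtColor(im,cv2.COLOR_RGB2BGR))
E
python3 - <<'E'
from h import *
s=r.get_state();print(s, r.tips_ahead)
for n in("scene","top"):
    c=r.read_camera(n);save(n,c["image"]);np.savez(n,W=cloud(c),im=c["image"])
    M=cv2.Rodrigues(np.array(c["rvec"],float))[0];print(n,-M.T@np.array(c["tvec"]).ravel(),c["K"][0])
E
```

```text
pics
{'time_s': 0.0, 'joint_positions': array([-1.52129553e+00,  1.81515544e-01,  1.60798925e+00, -1.76333878e-05,
        1.35379734e+00, -2.06311361e-01]), 'dq': array([-0.00117042, -0.00044613,  0.00011727, -0.00074137, -0.00061214,
       -0.00036253]), 'tau': array([ 7.30294159e-04, -4.33860970e+01, -3.41850150e+01,  7.03354971e-02,
        3.86475795e-02, -1.25101051e-04]), 'tool_pos': array([ 0.14547407, -0.55578996,  0.2628335 ]), 'ee_rot': array([ 9.91830558e-01,  1.27559450e-01,  5.83655327e-05, -8.52787051e-04]), 'wrist_force': array([-0.51299291, -0.05707364, -0.2437894 ]), 'torque': array([-0.01147468, -0.0070235 ,  0.0087379 ]), 'gripper_force': 0.0, 'grip_width': 0.9959328987125116} 0.025
scene [ 1.30479847 -0.46221372  0.76698249] [520.17025196   0.         280.96612109]
top [ 0.41867645 -0.00987678  0.98936318] [448.763888     0.         283.82732396]
```

View pics/scene.png

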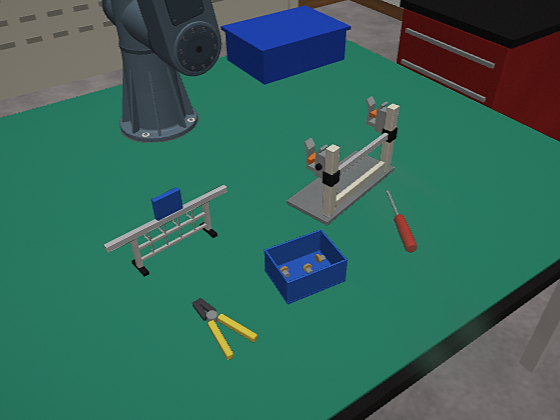

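View pics/top.png

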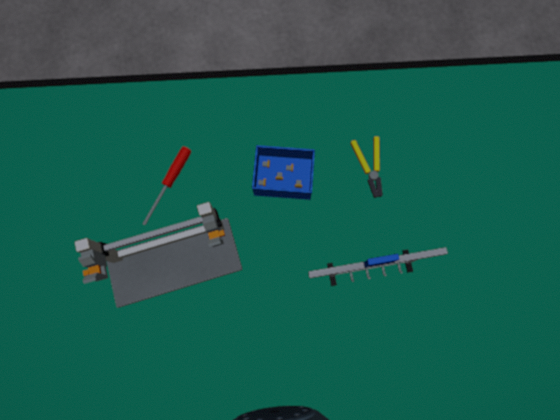

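The scene view shows the frame at about (165,225), the stand at (345,165), the bin at (305,265), the pliers at (225,325) and the screwdriver at (403,222). In the top view the frame tab is at (382,261), the orange seats at (92,271) and (215,234), and the white post tops at (83,246) and (206,209).

Run:
```python
from h import *
for n in("top","scene"):
    d=np.load(n+".npz");W=d["W"];im=d["im"];hsv=cv2.cvtColor(im,cv2.COLOR_RGB2HSV);H,S,V=[hsv[...,i].astype(int) for i in range(3)]
    z=W[...,2];x=W[...,0];y=W[...,1]
    ws=(x>0.2)&(x<0.9)&(abs(y)<0.75)
    def rep(name,m):
        m=m&ws
        k,l,st,c=cv2.connectedComponentsWithStats(m.astype(np.uint8))
        for i in range(1,k):
            if st[i,4]<15: continue
            p=W[l==i];pm=np.nanmedian(p,0)
            (cx,cy),(w,h),a=cv2.minAreaRect((p[:,:2]*1000).astype(np.float32))
            q=p[:,:2]-p[:,:2].mean(0);u=np.linalg.svd(q,full_matrices=False)[2][0]
            print(n,name,c[i].round(),"med",pm.round(4),"zrange",np.nanpercentile(p[:,2],[2,98]).round(3),"rect",round(cx,1),round(cy,1),round(w,1),round(h,1),"dir",np.degrees(np.arctan2(u[1],u[0])).round(2))
    rep("blue tab top",(H>105)&(H<130)&(S>150)&(z>0.135)&(z<.165))
    rep("bar",(S<60)&(z>0.09)&(z<0.108)&(y<0))
    rep("orange",(H>5)&(H<22)&(S>150)&(z>0.09))
    rep("posttop",(S<90)&(z>0.18)&(z<0.2))
    rep("hookgrey",(S<60)&(z>0.13)&(z<0.182)&(y>0))
    rep("base",(S<60)&(z>0.006)&(z<0.018)&(y>0))
    rep("crosshead",(S<60)&(z>0.09)&(z<0.165)&(y>0))
```

```text
top blue tab top [382. 260.] med [ 0.5162 -0.1945  0.1468] zrange [0.14 0.15] rect 516.5 -195.6 12.0 59.5 dir 98.12
top bar [422. 255.] med [ 0.5275 -0.2839  0.0971] zrange [0.094 0.1  ] rect 527.3 -282.4 12.2 106.6 dir 97.77
top bar [337. 270.] med [ 0.5064 -0.1138  0.0969] zrange [0.093 0.101] rect 506.7 -113.5 12.4 112.6 dir -83.3
top orange [216. 234.] med [0.5817 0.1174 0.1472] zrange [0.141 0.151] rect 582.5 117.4 14.5 28.7 dir -83.25
top orange [ 92. 270.] med [0.5236 0.3471 0.1546] zrange [0.15  0.158] rect 524.3 349.5 15.2 29.2 dir -74.89
top posttop [204. 209.] med [0.6217 0.1326 0.1858] zrange [0.181 0.189] rect 622.1 132.8 20.8 23.5 dir 99.32
top posttop [ 82. 245.] med [0.566  0.3547 0.1859] zrange [0.181 0.189] rect 566.2 354.8 20.2 24.0 dir 102.34
top posttop [ 85. 258.] med [0.542  0.3484 0.1841] zrange [0.181 0.187] rect 542.7 348.9 9.4 21.3 dir 101.52
top posttop [ 89. 279.] med [0.5038 0.3374 0.1838] zrange [0.18  0.187] rect 504.8 340.1 10.5 21.3 dir 105.65
top hookgrey [210. 221.] med [0.6014 0.1235 0.1663] zrange [0.136 0.181] rect 610.7 126.1 46.7 30.2 dir 175.
[... 2078 characters left out ...]
ect 475.7 312.4 10.1 87.1 dir -75.63
scene base [355. 172.] med [0.5357 0.2858 0.0114] zrange [0.008 0.015] rect 536.3 277.7 45.8 184.5 dir 107.91
scene base [327. 197.] med [0.5777 0.1452 0.0112] zrange [0.007 0.015] rect 551.8 230.7 122.9 283.2 dir -95.39
scene base [392. 202.] med [0.6812 0.2741 0.0148] zrange [0.013 0.017] rect 679.6 274.5 5.9 86.3 dir -29.07
scene base [322. 257.] med [0.7257 0.0344 0.0127] zrange [0.007 0.015] rect 724.5 36.2 6.5 14.3 dir -59.45
scene crosshead [354. 151.] med [0.5958 0.2143 0.125 ] zrange [0.094 0.164] rect 573.6 236.1 73.3 267.5 dir 105.21
scene crosshead [310. 151.] med [0.5704 0.1162 0.1566] zrange [0.147 0.165] rect 570.5 118.6 5.8 26.1 dir 103.58
```

```bash
cat >> h.py <<'E'
def down(yaw_y,tilt=0):  # tool z down, tool y at world yaw; tilt about tool y
    a=np.radians(yaw_y);y=np.array([np.cos(a),np.sin(a),0]);z=np.array([0,0,-1.]);x=np.cross(y,z)
    return R.from_matrix(np.stack([x,y,z],1))*R.from_rotvec([0,tilt,0])
def delta(p,Rt):
    s=r.get_state();R0=R.from_quat(s["ee_rot"])
    print("shift mm",(R0.inv().apply(np.array(p)-s["tool_pos"])*1000).round(1),"turn",(R0.inv()*Rt).as_rotvec().round(4),"pos",s["tool_pos"].round(4),"F",s["wrist_force"].round(2),"T",s["torque"].round(2),"t",round(s["time_s"],2),"w",round(s["grip_width"],3))
E
python3 -c "
from h import *
delta([.517,-.196,.26],down(6.95))"
```

```text
shift mm [ 450.5 -254.1    3.4] turn [-1.0000e-03 -1.4000e-03 -1.4363e+00] pos [ 0.1455 -0.5558  0.2629] F [0.47 0.1  1.21] T [-0.01  0.    0.11] t 0.1 w 1.0
```

Request:
play_rows(moves=[[[45, -25, 0], [0, 0, -0.14], 1], [[90, -51, 0], [0, 0, -0.29], 1], [[135, -76, 0], [0, 0, -0.43], 1], [[180, -102, 0], [0, 0, -0.57], 1], [[225, -127, 0], [0, 0, -0.72], 1], [[270, -152, 0], [0, 0, -0.86], 1], [[315, -178, 0], [0, 0, -1.0], 1], [[360, -203, 0], [0, 0, -1.15], 1], [[405, -229, 1], [0, 0, -1.29], 1], [[450, -254, 3], [-0.001, -0.001, -1.436], 1], [[450, -254, 3], [-0.001, -0.001, -1.436], 1], [[450, -254, 3], [-0.001, -0.001, -1.436], 1]])

```text
time_s: 1.6
tool_pos: [0.5162, -0.1967, 0.2602]
ee_rot: [0.663, 0.748, -0.001, 0.0]
wrist_force: [0.7, 0.6, 0.8]
grip_width: 0.998
gripper_force: 0.0
```

Run:
```python
from h import *
s=r.get_state();c=r.read_camera("wrist");save("w1",c["image"]);W=cloud(c,s);im=c["image"];hsv=cv2.cvtColor(im,cv2.COLOR_RGB2HSV);H,S,V=[hsv[...,i].astype(int) for i in range(3)]
z=W[...,2]
for nm,m in (("tab",(H>105)&(H<130)&(S>150)&(z>.14)&(z<.16)),("bar",(S<60)&(z>.09)&(z<.106))):
    m=cv2.morphologyEx(m.astype(np.uint8),cv2.MORPH_OPEN,np.ones((3,3)))>0
    p=W[m]
    if len(p)<10: print(nm,len(p));continue
    q=p[:,:2]-p[:,:2].mean(0);u=np.linalg.svd(q,full_matrices=False)[2][0]
    print(nm,len(p),np.median(p,0).round(4),cv2.minAreaRect((p[:,:2]*1000).astype(np.float32)),np.degrees(np.arctan2(u[1],u[0])))
delta([.517,-.196,.131],down(6.95))
```

```text
tab 1304 [ 0.5174 -0.1937  0.1484] ((517.1901245117188, -195.84326171875), (11.457527160644531, 58.98031234741211), 7.186862468719482) -82.99339455020566
bar 3508 [ 0.5102 -0.1323  0.0985] ((517.7413330078125, -196.9123992919922), (11.776400566101074, 279.7231140136719), 6.807896614074707) 96.85377229579534
shift mm [  1.3   1.3 129.4] turn [-0.0008  0.0011 -0.0019] pos [ 0.5159 -0.1973  0.2604] F [-0.2  -0.49 -0.03] T [-0.06 -0.08 -0.04] t 1.65 w 0.997
```

Request:
play_rows(moves=[[[1, 1.5, 40], [0, 0, 0], 1], [[1, 1.5, 80], [0, 0, 0], 1], [[1, 1.5, 105], [0, 0, 0], 1], [[1, 1.5, 122], [0, 0, 0], 1], [[1, 1.5, 129], [0, 0, 0], 1], [[1, 1.5, 129], [0, 0, 0], 1], [[1, 1.5, 129], [0, 0, 0], 0], [[1, 1.5, 129], [0, 0, 0], 0], [[1, 1.5, 129], [0, 0, 0], 0], [[1, 1.5, 129], [0, 0, 0], 0], [[1, 1.5, 129], [0, 0, 0], 0], [[1, 1.5, 129], [0, 0, 0], 0], [[1, 1.5, 129], [0, 0, 0], 0], [[1, 1.5, 129], [0, 0, 0], 0]], force=40)

```text
time_s: 3.4
tool_pos: [0.5178, -0.1957, 0.1316]
ee_rot: [0.663, 0.749, -0.0, 0.0]
wrist_force: [-0.4, 0.1, -1.2]
grip_width: 0.132
gripper_force: 40.0
```

```bash
python3 -c "
from h import *
delta([.5178,-.1965,.35],down(6.95))"
```

```text
shift mm [-1.100e+00 -2.000e-01 -2.184e+02] turn [-0.0003  0.0011 -0.0003] pos [ 0.5178 -0.1957  0.1316] F [-0.42  0.11 -1.18] T [-0.09 -0.12 -0.03] t 3.4 w 0.132
```

Gripped at 0.132 × 88 mm = 11.6 mm, which fits the 12 mm tab. Next I lift.

Request:
play_rows(moves=[[[0, 0, -10], [0, 0, 0], 0], [[0, 0, -35], [0, 0, 0], 0], [[0, 0, -70], [0, 0, 0], 0], [[0, 0, -110], [0, 0, 0], 0], [[0, 0, -150], [0, 0, 0], 0], [[0, 0, -190], [0, 0, 0], 0], [[0, 0, -215], [0, 0, 0], 0], [[0, 0, -225], [0, 0, 0], 0], [[0, 0, -225], [0, 0, 0], 0], [[0, 0, -225], [0, 0, 0], 0]])

```text
time_s: 4.65
tool_pos: [0.5173, -0.1951, 0.3549]
ee_rot: [0.663, 0.749, -0.001, -0.001]
wrist_force: [-0.7, -0.6, -6.3]
grip_width: 0.129
gripper_force: 40.0
```

```bash
python3 -c "
from h import *
delta([.5512,.232,.355],down(14.13))"
```

```text
shift mm [419.9  85.1  -0. ] turn [-0.0022 -0.0008 -0.1257] pos [ 0.5173 -0.1951  0.3549] F [-0.66 -0.58 -6.34] T [-0.03 -0.09 -0.02] t 4.65 w 0.129
```

Request:
play_rows(moves=[[[15, 3, 0], [0, 0, 0], 0], [[45, 9, 0], [0, 0, -0.01], 0], [[85, 17, 0], [0, 0, -0.02], 0], [[130, 26, 0], [0, 0, -0.04], 0], [[175, 35, 0], [0, 0, -0.05], 0], [[220, 45, 0], [0, 0, -0.07], 0], [[265, 54, 0], [0, 0, -0.08], 0], [[310, 63, 0], [0, 0, -0.09], 0], [[350, 71, 0], [0, 0, -0.105], 0], [[385, 78, 0], [0, 0, -0.115], 0], [[408, 83, 0], [0, 0, -0.123], 0], [[420, 85, 0], [-0.002, 0, -0.126], 0], [[420, 85, 0], [-0.002, 0, -0.126], 0], [[420, 85, 0], [-0.002, 0, -0.126], 0]])

```text
time_s: 6.4
tool_pos: [0.5515, 0.2311, 0.356]
ee_rot: [0.615, 0.789, -0.0, 0.001]
wrist_force: [0.1, 0.3, -4.7]
grip_width: 0.134
gripper_force: 40.0
```

```bash
cat > m.py <<'E'
from h import *
import sys
tag=sys.argv[1]
delta([.5512,.232,.355],down(14.13))
s=r.get_state();z0=s["tool_pos"][2]-0.03-0.007  # expected bar-centre height offset
ex=np.array([.9697,.2441]);ey=np.array([-.2441,.9697]);o=np.array([.5512,.232])
for n in ("wrist","top","scene"):
    s=r.get_state();c=r.read_camera(n);save(tag+n,c["image"]);W=cloud(c,s);hsv=cv2.cvtColor(c["image"],cv2.COLOR_RGB2HSV);H,S,V=[hsv[...,i].astype(int) for i in range(3)]
    np.savez(tag+n,W=W,im=c["image"])
    z=W[...,2];X=(W[...,:2]-o)@ex;Y=(W[...,:2]-o)@ey;zt=s["tool_pos"][2]-.031
    for nm,m in (("bar",(S<60)&(abs(z-zt)<.015)&(abs(X)<.03)&(abs(Y)<.17)),("orange",(H>5)&(H<22)&(S>150)&(z>.12)&(z<.17)),("post",(S<90)&(z>.18)&(z<.193)&(abs(X-.045)<.018))):
        m=cv2.morphologyEx(m.astype(np.uint8),cv2.MORPH_OPEN,np.ones((2,2)))>0
        for side in (-1,1):
            k=m&(Y*side>0.03)
            if k.sum()<20: print(n,nm,side,k.sum());continue
            rc=cv2.minAreaRect((np.stack([X[k],Y[k]],1)*1000).astype(np.float32))
            print(n,nm,side,k.sum(),"X,Y,z med",np.round([np.median(X[k])*1e3,np.median(Y[k])*1e3,np.median(z[k])*1e3],1),"z98",round(np.percentile(z[k],98)*1e3,1),"rect",np.round(rc[0]+rc[1],1))
E
python3 m.py a
```

```text
shift mm [ 1.  -0.1  1. ] turn [ 0.0014  0.0018 -0.0003] pos [0.5515 0.2311 0.356 ] F [ 0.15  0.28 -4.7 ] T [-0.02 -0.11  0.07] t 6.4 w 0.134
wrist bar -1 247 X,Y,z med [  2.4 -90.5 322.8] z98 323.7 rect [   7.8 -250.8   24.6  438.8]
wrist bar 1 5983 X,Y,z med [  0.7  78.8 322.7] z98 324.1 rect [  7.5 105.3 150.7  25.1]
wrist orange -1 0
wrist orange 1 0
wrist post -1 0
wrist post 1 988 X,Y,z med [ 46.6 115.4 187.2] z98 188.8 rect [ 67.8 122.7  71.6  32.8]
top bar -1 682 X,Y,z med [ -2.6 -85.9 321. ] z98 323.8 rect [ 43.6 -85.8 111.4 101.6]
top bar 1 0
top orange -1 96 X,Y,z med [  -0.5 -119.8  147.9] z98 164.4 rect [   8.5 -116.4   38.5   26.7]
top orange 1 0
top post -1 65 X,Y,z med [  47.3 -117.9  186.4] z98 324.1 rect [  27.2 -120.2   55.    22.3]
top post 1 0
scene bar -1 328 X,Y,z med [  4.5 -93.3 318.4] z98 324.2 rect [  1.9 -87.2 112.9  11.4]
scene bar 1 291 X,Y,z med [  3.8  97.6 314.5] z98 324.0 rect [-731.7 1226.6  225.8 2807.8]
scene orange -1 56 X,Y,z med [   4.1 -126.3  147.6] z98 160.6 rect [  -2.9 -119.9   12.9   31.6]
scene orange 1 31 X,Y,z med [  3.7 106.6 154.5] z98 164.2 rect [ -0.4 111.8   9.1  27.5]
scene post -1 84 X,Y,z med [  50.4 -118.9  185.8] z98 188.7 rect [  48.3 -115.6   25.2   15.8]
scene post 1 75 X,Y,z med [ 51.  111.8 184.3] z98 189.3 rect [-83.  244.2 139.  377.3]
```

Request:
play_rows(moves=[[[1, 0.5, 15], [0.001, 0.01, 0], 0], [[1, 0.5, 45], [0.001, 0.02, 0], 0], [[1, 0.5, 75], [0.001, 0.03, 0], 0], [[1, 0.5, 100], [0.001, 0.03, 0], 0], [[1, 0.5, 110], [0.001, 0.031, 0], 0], [[1, 0.5, 110], [0.001, 0.031, 0], 0], [[1, 0.5, 110], [0.001, 0.031, 0], 0]])

```text
time_s: 7.42
tool_pos: [0.5528, 0.2329, 0.2474]
ee_rot: [0.615, 0.789, 0.01, -0.011]
wrist_force: [0.6, -0.0, -5.1]
grip_width: 0.132
gripper_force: 40.0
```

```bash
python3 m.py b; python3 -c "
import cv2,numpy as np
a=cv2.imread('pics/bwrist.png');b=cv2.imread('pics/bscene.png')[70:230,270:430]
cv2.imwrite('pics/b.png',np.hstack([cv2.resize(a,(400,300)),cv2.resize(b,(300,300))]))"
```

```text
shift mm [   2.7   -1.5 -107.6] turn [ 0.003  -0.0295  0.0004] pos [0.5528 0.2329 0.2474] F [ 0.61 -0.02 -5.11] T [-0.06 -0.12 -0.03] t 7.42 w 0.132
wrist bar -1 219 X,Y,z med [  3.1 -88.3 211.6] z98 212.5 rect [  10.7 -175.4  289.3   51.5]
wrist bar 1 6204 X,Y,z med [  2.4  80.  216.6] z98 218.6 rect [  7.1  99.4 138.9  21.2]
wrist orange -1 0
wrist orange 1 0
wrist post -1 0
wrist post 1 2353 X,Y,z med [ 46.1 114.3 187.2] z98 188.8 rect [ 79.1 128.9  97.8  36.3]
top bar -1 474 X,Y,z med [ -1.  -81.6 209.7] z98 214.4 rect [-12.1 -72.5  82.6 157.8]
top bar 1 145 X,Y,z med [ -1.1 123.6 216.2] z98 219.5 rect [ 18.1 166.9 127.7  21.4]
top orange -1 86 X,Y,z med [  -1.7 -120.2  148. ] z98 597.9 rect [-41.3 -95.2  26.2 153.1]
top orange 1 3
top post -1 141 X,Y,z med [  41.5 -114.8  185.7] z98 188.9 rect [  43.2 -114.3   17.9   22.4]
top post 1 30 X,Y,z med [ 36.4 122.4 185.5] z98 188.7 rect [ 39.5 120.9   9.7  10.4]
scene bar -1 278 X,Y,z med [  5.9 -86.9 207.8] z98 214.1 rect [ 16.4 -69.  132.2  68.3]
scene bar 1 161 X,Y,z med [  5.1  76.9 207.7] z98 218.4 rect [-129.9  222.2  113.9  469.8]
scene orange -1 56 X,Y,z med [   3.9 -125.8  147.2] z98 159.2 rect [  -2.  -120.8   12.9   31.6]
scene orange 1 21 X,Y,z med [  5.7 105.8 155.7] z98 162.6 rect [  2.6 109.6   5.9  21. ]
scene post -1 90 X,Y,z med [  50.4 -118.9  185.7] z98 188.9 rect [  47.6 -116.2   26.4   18.8]
scene post 1 74 X,Y,z med [ 49.5 111.9 184.2] z98 189.0 rect [-79.8 237.6 139.2 366. ]
```

View pics/b.png

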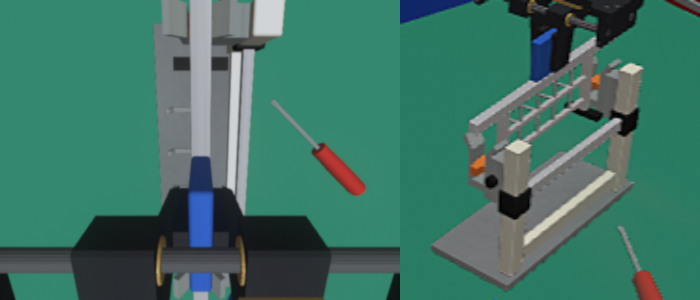

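The left half (wrist view) shows the bar at column 201 running between the +y hook's cheeks, about columns 165–190 and 215–235. In the right half (scene crop) the bar stands above both hooks. Next I measure the cheeks against the bar in the same wrist view.

Run:
```python
import numpy as np
ex=np.array([.9697,.2441]);ey=np.array([-.2441,.9697]);o=np.array([.5512,.232])
for n in("bwrist","bscene","btop"):
    W=np.load(n+".npz")["W"];z=W[...,2];X=(W[...,:2]-o)@ex*1e3;Y=(W[...,:2]-o)@ey*1e3
    for sd in(-1,1):
        for lo,hi in((-30,-5),(5,30)):
            m=(z>.150)&(z<.192)&(Y*sd>98)&(Y*sd<135)&(X>lo)&(X<hi)
            if m.sum()>10: print(n,sd,lo,m.sum(),"X 2/98",np.percentile(X[m],[2,50,98]).round(1),"Y",np.percentile(Y[m],[2,98]).round(1),"z",np.percentile(z[m],[2,98]).round(4))
        m=(z>.2)&(z<.225)&(Y*sd>70)&(Y*sd<138)&(abs(X)<15)
        if m.sum()>10: print(n,sd,"bar",m.sum(),"X",np.percentile(X[m],[3,50,97]).round(1),"Yext",np.percentile(Y[m]*sd,99).round(1),"z",np.median(z[m]).round(4))
```

```text
bwrist -1 -30 654 X 2/98 [-23.2 -16.8  -9.3] Y [-124.6 -102.7] z [0.1669 0.1806]
bwrist -1 5 673 X 2/98 [13.8 20.3 29.6] Y [-124.6 -102.7] z [0.1646 0.1806]
bwrist -1 bar 257 X [-3.7  1.9  7.6] Yext 92.5 z 0.2116
bwrist 1 -30 1889 X 2/98 [-22.7 -14.5  -7.5] Y [104.8 125.8] z [0.1557 0.1874]
bwrist 1 5 2213 X 2/98 [10.5 19.  29.6] Y [104.7 125.7] z [0.158  0.1874]
bwrist 1 bar 3820 X [-3.4  2.   7.7] Yext 117.2 z 0.2171
bscene -1 -30 122 X 2/98 [-22.2 -11.9  -7.8] Y [-127.  -103.7] z [0.151  0.1783]
bscene -1 5 125 X 2/98 [10.4 19.8 28.9] Y [-128.1 -103.9] z [0.1505 0.1797]
bscene -1 bar 188 X [-3.9  5.2  8.4] Yext 137.3 z 0.2097
bscene 1 -30 25 X 2/98 [-15.6  -9.4  -5.5] Y [108.  127.6] z [0.1543 0.1785]
bscene 1 5 132 X 2/98 [ 5.7 20.6 29.8] Y [101.1 124.5] z [0.1512 0.1868]
bscene 1 bar 67 X [-4.2  5.1  7.8] Yext 132.2 z 0.2144
btop -1 -30 89 X 2/98 [-24.2 -18.   -8.8] Y [-124.3 -103.2] z [0.152  0.1803]
btop -1 5 79 X 2/98 [16.3 20.8 29.7] Y [-124.2 -102.4] z [0.1581 0.1794]
btop -1 bar 297 X [-5.   0.1  6.9] Yext 137.2 z 0.2096
btop 1 -30 20 X 2/98 [-23.8 -19.7 -11.6] Y [122.2 127.6] z [0.1757 0.187 ]
btop 1 5 37 X 2/98 [16.1 20.1 29.2] Y [115.8 127.6] z [0.17   0.1874]
btop 1 bar 159 X [-5.1 -0.3  6.3] Yext 137.9 z 0.2165
```

Request:
play_rows(moves=[[[0, 0, 8], [0, 0, 0], 0], [[-0.5, 0, 18], [0, 0, 0], 0], [[-1, 0, 27], [0, 0, 0], 0], [[-1, 0, 34], [0, 0, 0], 0], [[-1, 0, 38], [0, 0, 0], 0], [[-1, 0, 40], [0, 0, 0], 0], [[-1, 0, 40], [0, 0, 0], 0], [[-1, 0, 40], [0, 0, 0], 0]])

```text
time_s: 8.57
tool_pos: [0.5523, 0.233, 0.2066]
ee_rot: [0.615, 0.789, 0.01, -0.011]
wrist_force: [-0.0, 0.8, -4.6]
grip_width: 0.134
gripper_force: 40.0
```

```bash
python3 -c "
from h import *
delta([.5525,.2325,.188],down(14.13,.03))"
```

```text
shift mm [-1.1  0.  18.6] turn [0.0016 0.0004 0.0004] pos [0.5523 0.233  0.2066] F [-0.03  0.77 -4.64] T [-0.06 -0.12 -0.03] t 8.57 w 0.134
```

Request:
play_rows(moves=[[[0, 0, 1.5], [0, 0, 0], 0], [[0, 0, 3], [0, 0, 0], 0], [[0, 0, 4.5], [0, 0, 0], 0], [[0, 0, 6], [0, 0, 0], 0], [[0, 0, 7], [0, 0, 0], 0], [[0, 0, 7], [0, 0, 0], 0], [[0, 0, 7], [0, 0, 0], 0]])

```text
time_s: 9.45
tool_pos: [0.5521, 0.2332, 0.2]
ee_rot: [0.615, 0.789, 0.01, -0.011]
wrist_force: [-4.4, -1.2, 4.8]
grip_width: 0.134
gripper_force: 40.0
```

```bash
python3 -c "
from h import *
delta([.5525,.2325,.188],down(14.13,.03))"
```

```text
shift mm [-1.1  0.2 12. ] turn [0.0014 0.0005 0.0005] pos [0.5521 0.2332 0.2   ] F [-4.4  -1.18  4.78] T [-0.31  0.78  0.02] t 9.45 w 0.134
```

Request:
play_rows(moves=[[[0, -0.5, 0], [0, 0, 0], 0], [[0, -1, 0], [0, 0, 0], 0], [[0, -1, 1], [0, 0, 0], 0], [[0, -1, 2], [0, 0, 0], 0], [[0, -1, 2], [0, 0, 0], 0], [[0, -1, 2], [0, 0, 0], 0]])

```text
time_s: 10.2
tool_pos: [0.552, 0.2332, 0.1986]
ee_rot: [0.614, 0.789, 0.01, -0.01]
wrist_force: [-3.4, -0.8, 9.3]
grip_width: 0.13
gripper_force: 40.0
```

```bash
cat > f.py <<'E'
from h import *
s=r.get_state();e=np.array([[.9697,.2441,0],[-.2441,.9697,0],[0,0,1]])
print("pos stand mm",(e@(s["tool_pos"]-[.5512,.232,0])*1e3).round(2),"F",(e@s["wrist_force"]).round(2),"T",(e@s["torque"]).round(2),"tilt",(down(14.13).inv()*R.from_quat(s["ee_rot"])).as_rotvec().round(4),"t",s["time_s"])
E
python3 f.py
```

```text
pos stand mm [  1.02   0.96 198.62] F [-3.49  0.09  9.27] T [-0.16  0.53  0.01] tilt [-0.0036  0.0294 -0.0006] t 10.2
```

Request:
play_rows(moves=[[[0, -0.5, 0.5], [0, 0, 0], 0], [[0, -1, 1], [0, 0, 0], 0], [[0, -1, 1.5], [0, 0, 0], 0], [[0, -1, 2], [0, 0, 0], 0], [[0, -1, 2], [0, 0, 0], 0]])

```text
time_s: 10.82
tool_pos: [0.5518, 0.2331, 0.1972]
ee_rot: [0.615, 0.789, 0.011, -0.01]
wrist_force: [-1.2, -1.1, 11.2]
grip_width: 0.131
gripper_force: 40.0
```

```bash
python3 f.py
```

```text
pos stand mm [  0.88   0.93 197.19] F [-1.47 -0.8  11.22] T [-0.18  0.21  0.01] tilt [-0.0059  0.0293 -0.0005] t 10.825
```

Request:
play_rows(moves=[[[0, 0, 0.7], [0, 0, 0], 0], [[0, 0, 1.4], [0, 0, 0], 0], [[0, 0, 2.1], [0, 0, 0], 0], [[0, 0, 2.8], [0, 0, 0], 0], [[0, 0, 3.5], [0, 0, 0], 0], [[0, 0, 3.5], [0, 0, 0], 0]])

```text
time_s: 11.58
tool_pos: [0.5518, 0.2332, 0.1937]
ee_rot: [0.615, 0.789, 0.011, -0.01]
wrist_force: [-1.1, -1.2, 8.7]
grip_width: 0.13
gripper_force: 40.0
```

```bash
python3 f.py
```

```text
pos stand mm [  0.88   0.96 193.65] F [-1.36 -0.87  8.73] T [-0.19  0.17  0.02] tilt [-0.0058  0.0292 -0.0004] t 11.575
```

Request:
play_rows(moves=[[[0, 0, 0.7], [0, 0, 0], 0], [[0, 0, 1.4], [0, 0, 0], 0], [[0, 0, 2.1], [0, 0, 0], 0], [[0, 0, 2.8], [0, 0, 0], 0], [[0, 0, 3.3], [0, 0, 0], 0], [[0, 0, 3.3], [0, 0, 0], 0]])

```text
time_s: 12.32
tool_pos: [0.5518, 0.2332, 0.1903]
ee_rot: [0.615, 0.789, 0.011, -0.01]
wrist_force: [-1.6, -1.5, 8.3]
grip_width: 0.131
gripper_force: 40.0
```

```bash
python3 f.py
```

```text
pos stand mm [  0.89   0.99 190.35] F [-1.94 -1.02  8.28] T [-0.31  0.12 -0.02] tilt [-0.0058  0.0291 -0.0004] t 12.325
```

Request:
play_rows(moves=[[[0, 0, 0.4], [0, 0, 0], 0], [[0, 0, 0.8], [0, 0, 0], 0], [[0, 0, 1.2], [0, 0, 0], 0], [[0, 0, 1.2], [0, 0, 0], 0]])

```text
time_s: 12.82
tool_pos: [0.5518, 0.2332, 0.1892]
ee_rot: [0.615, 0.789, 0.011, -0.01]
wrist_force: [-1.4, -1.0, 9.6]
grip_width: 0.136
gripper_force: 40.0
```

```bash
python3 f.py
```

```text
pos stand mm [  0.9    0.98 189.16] F [-1.62 -0.61  9.63] T [-0.28  0.15 -0.04] tilt [-0.0058  0.029  -0.0004] t 12.825
```

Request:
play_rows(moves=[[[0, 0, 0.4], [0, 0, 0], 0], [[0, 0, 0.8], [0, 0, 0], 0], [[0, 0, 0.8], [0, 0, 0], 0]])

```text
time_s: 13.2
tool_pos: [0.5518, 0.2332, 0.1883]
ee_rot: [0.615, 0.789, 0.011, -0.01]
wrist_force: [-1.9, -1.6, 10.0]
grip_width: 0.137
gripper_force: 40.0
```

```bash
python3 f.py
```

```text
pos stand mm [  0.89   1.   188.35] F [-2.27 -1.12 10.02] T [-0.33  0.19 -0.04] tilt [-0.0057  0.029  -0.0004] t 13.2
```

Request:
play_rows(moves=[[[0, 0, 0.4], [0, 0, 0], 0], [[0, 0, 0.8], [0, 0, 0], 0], [[0, 0, 0.8], [0, 0, 0], 0]])

```text
time_s: 13.58
tool_pos: [0.5519, 0.2331, 0.1879]
ee_rot: [0.615, 0.789, 0.011, -0.01]
wrist_force: [-1.8, -1.7, 12.0]
grip_width: 0.131
gripper_force: 40.0
```

```bash
python3 f.py
```

```text
pos stand mm [  0.93   0.9  187.95] F [-2.18 -1.2  11.96] T [-0.21  0.34 -0.02] tilt [-0.0058  0.0289 -0.0002] t 13.575
```

Request:
play_rows(moves=[[[0, 0, 0.4], [0, 0, 0], 0], [[0, 0, 0.7], [0, 0, 0], 0], [[0, 0, 0.7], [0, 0, 0], 0]])

```text
time_s: 13.95
tool_pos: [0.5519, 0.2331, 0.1879]
ee_rot: [0.615, 0.789, 0.011, -0.01]
wrist_force: [-4.0, -2.7, 15.6]
grip_width: 0.133
gripper_force: 40.0
```

```bash
python3 f.py
```

```text
pos stand mm [  0.94   0.93 187.89] F [-4.51 -1.67 15.58] T [-0.27  0.74  0.02] tilt [-0.006   0.0288 -0.0004] t 13.95
```

```bash
python3 - <<'E'
from h import *
ex=np.array([.9697,.2441]);ey=np.array([-.2441,.9697]);o=np.array([.5512,.232])
for n in("wrist","scene","top"):
    s=r.get_state();c=r.read_camera(n);save("c"+n,c["image"]);W=cloud(c,s);np.savez("c"+n,W=W,im=c["image"])
    z=W[...,2];X=(W[...,:2]-o)@ex*1e3;Y=(W[...,:2]-o)@ey*1e3
    for sd in(-1,1):
        for nm,m in(("rim",(z>.172)&(z<.192)&(Y*sd>100)&(Y*sd<130)&(abs(X)>14)&(abs(X)<30)),("barIn",(z>.135)&(z<.17)&(Y*sd>104)&(Y*sd<127)&(abs(X-1)<5)),("bar+-75",(z>.135)&(z<.17)&(Y*sd>50)&(Y*sd<100)&(abs(X-1)<5)),("barEnd",(z>.135)&(z<.17)&(Y*sd>127)&(Y*sd<142)&(abs(X-1)<6))):
            if m.sum()>8: print(n,sd,nm,m.sum(),"z2/50/90/98",np.percentile(z[m]*1e3,[2,50,90,98]).round(1),"Ymean",Y[m].mean().round(1),"X",np.percentile(X[m],[3,97]).round(1))
a=cv2.imread('pics/cwrist.png');b=cv2.imread('pics/cscene.png')[70:230,270:430]
cv2.imwrite('pics/c.png',np.hstack([cv2.resize(a,(400,300)),cv2.resize(b,(400,300))]))
E
python3 f.py
```

```text
wrist -1 bar+-75 215 z2/50/90/98 [151.3 152.2 153.  153.4] Ymean -87.1 X [-3.9  5.7]
wrist 1 rim 2186 z2/50/90/98 [172.2 183.9 186.7 187.6] Ymean 107.9 X [-22.2  28.7]
wrist 1 barIn 1060 z2/50/90/98 [156.7 158.1 159.  159.5] Ymean 111.0 X [-3.7  5.8]
wrist 1 bar+-75 2968 z2/50/90/98 [155.5 157.  158.1 158.6] Ymean 76.3 X [-3.7  5.7]
scene -1 rim 80 z2/50/90/98 [172.4 177.3 180.2 180.9] Ymean -117.3 X [-22.6  23.7]
scene -1 barIn 23 z2/50/90/98 [137.7 150.2 152.2 153.2] Ymean -121.6 X [-3.2  5.7]
scene -1 bar+-75 27 z2/50/90/98 [148.8 152.2 154.  154.8] Ymean -60.2 X [-3.5  4.6]
scene -1 barEnd 51 z2/50/90/98 [136.5 146.6 151.1 151.9] Ymean -135.2 X [-4.3  6.3]
scene 1 bar+-75 79 z2/50/90/98 [135.2 155.  158.1 158.9] Ymean 71.9 X [-3.4  5.9]
top -1 rim 128 z2/50/90/98 [172.4 176.6 179.4 180.5] Ymean -113.3 X [-23.9  24. ]
top -1 barIn 59 z2/50/90/98 [147.5 150.  151.5 152. ] Ymean -115.2 X [-3.5  5.3]
top -1 bar+-75 136 z2/50/90/98 [148.7 151.5 153.2 153.9] Ymean -74.8 X [-3.6  5.5]
top -1 barEnd 36 z2/50/90/98 [138.4 149.3 151.3 151.8] Ymean -132.5 X [-4.7  5.6]
top 1 rim 172 z2/50/90/98 [173.  183.2 186.2 187.5] Ymean 115.7 X [-23.7  24.9]
top 1 barIn 67 z2/50/90/98 [153.4 157.1 159.2 160.2] Ymean 116.0 X [-3.4  5.6]
top 1 bar+-75 19 z2/50/90/98 [154.1 156.3 157.8 158.3] Ymean 96.4 X [-2.5  4.9]
top 1 barEnd 46 z2/50/90/98 [154.  157.1 159.3 160.2] Ymean 134.6 X [-4.3  5.2]
pos stand mm [  0.97   0.93 187.9 ] F [-4.53 -1.53 14.83] T [-0.22  0.73 -0.01] tilt [-0.0061  0.0288 -0.0004] t 14.1
```

View pics/c.png

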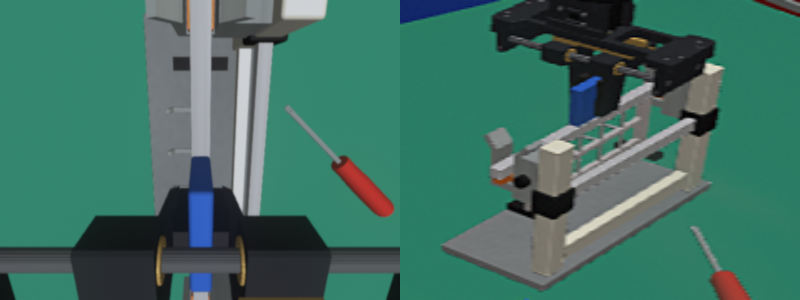

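The left half shows the bar down in the +y hook, with the orange seat edges at (187,12) and (213,12). The right half shows the frame seated in both hooks. Measured from rim to bar top, both sides come to about 29 mm (left 187.5→158, right 180.5→151), which is the home value. I'll feel each side with a small tilt each way.

Request:
play_rows(moves=[[[0, -0.5, 0], [0, 0.007, 0], 0], [[0, -0.5, 0], [0, 0.015, 0], 0], [[0, -0.5, 0], [0, 0.015, 0], 0]], force=60)

```text
time_s: 14.48
tool_pos: [0.5519, 0.2329, 0.1879]
ee_rot: [0.614, 0.789, 0.016, -0.015]
wrist_force: [-2.6, -0.8, 14.6]
grip_width: 0.133
gripper_force: 60.0
```

```bash
python3 f.py
```

```text
pos stand mm [  0.86   0.73 187.91] F [-2.71 -0.15 14.58] T [-1.01  0.4  -0.04] tilt [-0.0071  0.0432 -0.0007] t 14.475
```

Request:
play_rows(moves=[[[0, 0, 0], [0, -0.01, 0], 0], [[0, 0, 0], [0, -0.02, 0], 0], [[0, 0, 0], [0, -0.03, 0], 0], [[0, 0, 0], [0, -0.03, 0], 0]])

```text
time_s: 14.98
tool_pos: [0.5518, 0.2333, 0.1879]
ee_rot: [0.615, 0.789, 0.007, -0.004]
wrist_force: [-2.3, -2.4, 14.3]
grip_width: 0.135
gripper_force: 60.0
```

```bash
python3 f.py
```

```text
pos stand mm [  0.87   1.1  187.9 ] F [-2.83 -1.8  14.31] T [0.47 0.45 0.05] tilt [-0.0071  0.0144 -0.0001] t 14.975
```

Request:
play_rows(moves=[[[0, 0, 0], [0, 0.015, 0], 0], [[0, 0, -0.5], [0, 0.015, 0], 0], [[0, 0, -1], [0, 0.015, 0], 0], [[0, 0, -1], [0, 0.015, 0], 0]], force=20)

```text
time_s: 15.48
tool_pos: [0.5517, 0.2331, 0.1878]
ee_rot: [0.615, 0.789, 0.012, -0.009]
wrist_force: [-0.1, -1.1, 7.8]
grip_width: 0.135
gripper_force: 20.0
```

```bash
python3 f.py
```

```text
pos stand mm [  0.77   0.91 187.79] F [-0.37 -1.09  7.76] T [-0.35 -0.12  0.03] tilt [-0.0068  0.0288 -0.0003] t 15.475
```

Still seated, with about 8 N of press left and the lateral force gone. Releasing and withdrawing.

Request:
play_rows(moves=[[[0, 0, -1], [0, 0, 0], 0], [[0, 0, -1], [0, 0, 0], 0.4], [[0, 0, -1], [0, 0, 0], 0.4], [[0, 0, -1], [0, 0, 0], 0.4], [[0, 0, -1], [0, 0, 0], 0.4], [[0, 0, -8], [0, 0, 0], 0.4], [[0, 0, -25], [0, 0, 0], 0.4], [[0, 0, -60], [0, 0, 0], 0.4], [[0, 0, -100], [0, 0, 0], 0.4], [[0, 0, -140], [0, 0, 0], 0.4], [[0, 0, -150], [0, 0, 0], 0.4], [[0, 0, -150], [0, 0, 0], 0.4]])

```text
time_s: 16.98
tool_pos: [0.5506, 0.2286, 0.3366]
ee_rot: [0.615, 0.789, 0.01, -0.011]
wrist_force: [-0.9, -0.5, -0.3]
grip_width: 0.4
gripper_force: 0.0
```

```bash
python3 f.py
python3 - <<'E'
from h import *
ex=np.array([.9697,.2441]);ey=np.array([-.2441,.9697]);o=np.array([.5512,.232])
for n in("wrist","scene","top"):
    s=r.get_state();c=r.read_camera(n);save("d"+n,c["image"]);W=cloud(c,s)
    hsv=cv2.cvtColor(c["image"],cv2.COLOR_RGB2HSV).astype(int);H,S=hsv[...,0],hsv[...,1]
    z=W[...,2];X=(W[...,:2]-o)@ex*1e3;Y=(W[...,:2]-o)@ey*1e3
    m=(H>105)&(H<130)&(S>150)&(z>.19)&(z<.215)&(abs(X)<20)&(abs(Y)<50)
    if m.sum()>8:print(n,"tab X",np.percentile(X[m],[3,97]).round(1),"Y",np.percentile(Y[m],[3,97]).round(1),"z",np.median(z[m]).round(4))
    for sd in(-1,1):
        for nm,m in(("rim",(z>.172)&(z<.192)&(Y*sd>100)&(Y*sd<130)&(abs(X)>14)&(abs(X)<24)),("barIn",(z>.135)&(z<.17)&(Y*sd>104)&(Y*sd<127)&(abs(X-1)<5)),("bar+-75",(z>.135)&(z<.17)&(Y*sd>50)&(Y*sd<100)&(abs(X-1)<5))):
            if m.sum()>8: print(n,sd,nm,m.sum(),"z50/98",np.percentile(z[m]*1e3,[50,98]).round(1),"Ymean",Y[m].mean().round(1))
a=cv2.imread('pics/dwrist.png');b=cv2.imread('pics/dscene.png')[70:230,270:430]
cv2.imwrite('pics/d.png',np.hstack([cv2.resize(a,(400,300)),cv2.resize(b,(400,300))]))
E
```

```text
pos stand mm [ -1.37  -3.13 336.59] F [-0.95 -0.3  -0.33] T [-0.03 -0.1  -0.05] tilt [-0.0025  0.0295 -0.0004] t 16.975
wrist tab X [-4.   6.3] Y [-26.9  29.6] z 0.2048
wrist -1 rim 499 z50/98 [177.7 180.8] Ymean -112.9
wrist -1 barIn 206 z50/98 [151.4 152.7] Ymean -115.1
wrist -1 bar+-75 509 z50/98 [152.6 154.2] Ymean -75.2
wrist 1 rim 980 z50/98 [184.7 187.7] Ymean 115.5
wrist 1 barIn 400 z50/98 [158.2 159.8] Ymean 115.8
wrist 1 bar+-75 765 z50/98 [157.1 158.7] Ymean 75.4
scene tab X [-4.3  7.3] Y [-31.9  25. ] z 0.202
scene -1 rim 70 z50/98 [177.4 180.4] Ymean -116.7
scene -1 barIn 22 z50/98 [149.8 152.2] Ymean -122.1
scene -1 bar+-75 27 z50/98 [152.5 154.8] Ymean -61.6
scene 1 rim 87 z50/98 [181.3 188.2] Ymean 111.8
scene 1 barIn 22 z50/98 [155.6 160. ] Ymean 109.4
scene 1 bar+-75 98 z50/98 [153.1 158.9] Ymean 74.8
top tab X [-6.2  4.1] Y [-29.1   8.2] z 0.2027
top -1 rim 113 z50/98 [177.2 180.1] Ymean -113.6
top -1 barIn 62 z50/98 [149.9 153. ] Ymean -115.5
top -1 bar+-75 134 z50/98 [151. 154.] Ymean -74.7
top 1 bar+-75 9 z50/98 [154.7 156. ] Ymean 72.6
```

View pics/d.png

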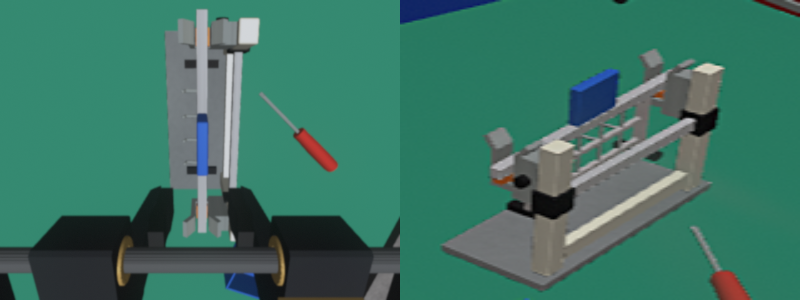

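The frame hangs free in both hooks: in the left half the bar spans (203,12)–(203,232) with the tab at (203,145). Rim to bar is 29.5 mm on the left and 29.4 mm on the right, against 29 mm at home, and the tab is centred to about 1 mm.

```bash
python3 -c "
from cell import r
print(r.sign_off())"
```

```text
the job is handed in; nothing more can be done
None
```

The frame hangs released and centred in both hooks, with both seats measured at their stops, and the job is handed in at about 17 s; `r.sign_off()` returned no verdict.

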